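# Pack and clamp a contactor row on its rail

### The job

Set the loose contactor down over the rail against the fixed end stop, then fill the gap beside it with orange spacers from the rail offcut, adding them until the sliding stop, which has only a short slot to travel in, can close up on the row. Slide that stop up firmly, without crushing anything, until end stop, contactor, spacers and sliding stop all press on one another, everything square and fully down over the rail. Finish while still holding the sliding stop pressed against the row: its screws are loose and a fitter will tighten them next.

Things in the scene. Friction and masses are not known exactly. Their poses are not given: they have to be found in the camera images.
- end_stop: fixed aluminium stop on a 3 mm steel mounting plate, at one end of the row. Origin: on its flat face (88 mm wide, 35 mm high), over the rail's centre line, at the level of the plate's top (world z = 3 mm). Its y axis runs along the rail; the row builds up from the face towards -y. Rail: 35 mm wide, 8 mm high, sloping edges. A 39 mm high terminal block stands beyond the rail, from x = 70 mm
- sliding_stop: aluminium stop, same size, facing the end stop, loose under two screws in slots: slides along the rail (about 1 N friction) towards the end stop (its +y) by at most 22 mm from its start, which is fully back; stays where left. Origin on its face like the end stop's. The faces start 70 to 88 mm apart
- stop_grip (a point): centre of the sliding stop's upright black grip: 24 mm (across the rail) x 16 mm (along it) x 38 mm high, 34 mm behind that stop's face, its top 72 mm above the plate. It is rigid with the stop: grip it to slide the stop. Axes as the sliding stop's
- contactor: loose contactor, light grey on a dark base, on the bench: 80 mm (its x) x 45 mm (y), 89 mm tall, 0.36 kg; body 74 x 45 mm up to 70 mm, narrower top 36 x 40 mm. A recess underneath, 40 mm wide across x, 8.5 mm high, straddles the rail, either way round; no snap. Grip it across the 45 mm, above the height of the stops. Origin at its centre, 44.5 mm above its feet, which stand on the plate when it is down
- spacer_1: one of three identical orange spacers, parked upright on a rail offcut: 12 mm thick (its y), 52 mm wide (its x; 48 mm in the upper 39 mm), 98 mm tall, top corners rounded, 50 g. Recess underneath, 40 mm wide, 8.5 mm high, straddles the rail; no snap. Its top 25 mm, higher than the contactor's shoulders, can be gripped from above across the 48 mm. Origin at its centre, 49 mm above its feet
- spacer_2: one of three identical orange spacers, parked upright on a rail offcut: 12 mm thick (its y), 52 mm wide (its x; 48 mm in the upper 39 mm), 98 mm tall, top corners rounded, 50 g. Recess underneath, 40 mm wide, 8.5 mm high, straddles the rail; no snap. Its top 25 mm, higher than the contactor's shoulders, can be gripped from above across the 48 mm. Origin at its centre, 49 mm above its feet
- spacer_3: one of three identical orange spacers, parked upright on a rail offcut: 12 mm thick (its y), 52 mm wide (its x; 48 mm in the upper 39 mm), 98 mm tall, top corners rounded, 50 g. Recess underneath, 40 mm wide, 8.5 mm high, straddles the rail; no snap. Its top 25 mm, higher than the contactor's shoulders, can be gripped from above across the 48 mm. Origin at its centre, 49 mm above its feet
Mind the look-alikes: they are no part of the job. What is shaped like the spacer_1 but black or yellow is not meant.

How it is judged:
By the outcome, as a careful person would: the job done as asked, in the order asked, and still so for the second after the job is handed in, while the arm keeps its last pose, push and grip.
It also fails if it takes over 72 s, if anything falls off the work surface, if the arm or the gripper's body presses on something with over 40 N, if the wrist force passes 120 N, or if a joint passes its speed limit or range.

### The arm

A 7-joint arm with a two-finger parallel gripper is mounted at the origin on the work surface; the furniture and walls round the work are solid. World frame = base frame: x ahead of the robot, y to its left, z up, the work surface at z = 0. Lengths are in mm, angles in rad, forces in N, time in s.
With the tool pointing down it reaches from about 400 to 900 mm from the base axis. Payload 5.6 kg.
Tool frame: the origin (TCP) lies at the very end of the fingers, on their centre line; the grasp point (between the pads) lies 19 mm behind it; z points along the fingers, y is the line along which they close (so a half turn about z gives the same grasp; the last joint's range is limited). The gripper opens to 92 mm and grips with 3 to 60 N. Pads are 20 mm wide; open, the fingers measure 128 mm over their backs; the gripper's body (75 mm by 189 mm) begins 69 mm behind the grasp point.
Start: joints at [-1.335, 0.468, -0.012, 1.603, 0.006, 1.071, -0.056], TCP at [178.923, 624.896, 214.592] pointing down, gripper open.
Joint ranges: [-2.53, 2.53], [-0.31, 2.02], [-1.57, 1.55], [0.28, 2.44], [-1.29, 4.43], [0.15, 1.84], [-2.92, 2.92]. Speed limits (rad/s): [2.57, 2.57, 3.14, 3.14, 3.14, 3.14, 3.14].

### API

Orientations are given as a 3x3 rotation matrix whose columns are the frame's x, y, z axes.
In Python, from station import manip, viewer gives the robot as it stands.
- The arm moves only by the shell command python3 -m handwheel 'ROWS' [FORCE]. ROWS is JSON, one flat list of numbers, 5 for each row, row after row: the shift along the world's x, y, z in mm, then the turn about the world's z in rad, then the finger opening in mm, from 0 to 91.9. A call has 1 to 20 rows; each row shifts and turns the commanded pose from where the row before left it; what a row does not reach is not made up. A row lasts 1/10 s, in which the tool goes at most 50 mm and 8.59 degrees, less where a joint would pass 70% of its speed; a pose out of reach is approached as far as the arm can. A call with a gripper value outside its range is refused whole. The fingers move at their own pace and stop on an object; FORCE is the grip in N (left out, the last holds). Time passes only in rows, so rows that do not move let the fingers close. It gives the time, the measured TCP pose, the force, the opening and the grip force at its end, in the units of the state.
- manip.read_state(): the state, without advancing time (a new reading comes with each control period).
- viewer.get_image(name): name is "side" or "top" or "wrist"; returns a dict with "pixels" (384x512x3 uint8, red, green, blue), "fx", "fy", "cx", "cy" (pixels), "pose" (4x4, takes a point from camera to world coordinates); the wrist camera has in their place "tool_from_camera" (4x4, takes a point from camera to tool coordinates, whose origin is the TCP and whose axes are the flange's). Camera axes: x right, y down, z forward; pixel columns grow to the right and rows downward; lengths in mm; the calibration is good to about 2 mm. A picture is of the moment at which its call begins: read the wrist's pose just before it. There is no depth.
- manip.close_job(): hands the job in; it is judged then, once.
Trained networks look in a picture, given as the dict that the camera call returned (one of the last four; its "shot" number tells which), for a name from the list of things; names that differ only in an ending like _2 or _b are one class to them, and where a whole thing is asked for, a point or a joint stands for the part that bears it (a point fixed in the world has none). Each returns a list of dicts, best first, with "score" (0 to 1); they miss things now and then, are a little off and sometimes report something else, mostly with a low value. They report only what shows in the picture. A call takes as long as a camera call. They do not tell look-alikes from the thing itself.
- viewer.outline_of(query, picture): "pixels" (384x512 bool, what is visible of it) and "position" ([column, row] in pixels, amid what is visible of it).
The state is a dict: "time": time; "qpos": joint angles; "dq": joint speeds; "tau": joint torques, N m; "ee_pos": TCP position; "ee_rot": TCP orientation; "contact_force": force on the tool from outside, world axes, zero at the start; "ft_torque": the same for the moment, N m; "width": finger opening in mm; "grasp_force": force on a finger pad.
Only numpy, scipy, OpenCV 4.12 (cv2) and the standard library are available. Lean on these libraries where they do the work, as an engineer would, in place of code of your own. Each camera call takes 0.05 s, during which the arm holds its last target. There are 200 camera calls.

## Working session

There is one attempt and no reset: what is moved stays moved. The work goes in short steps, Python scripts to look and compute and a shell command to move; the robot and the scene stay as the last step left them, time stands still between calls to the robot, and variables do not carry over. Pictures are saved under pics/ and viewed, at most 10 in all, crops included, and the job is handed in when it is done.

```bash
mkdir -p pics
cat > h.py <<'E'
import numpy as np, cv2, pickle
from station import manip, viewer
def shot(n):
    s=manip.read_state(); im=viewer.get_image(n); 
    if n=="wrist":
        T=np.eye(4); T[:3,:3]=s["ee_rot"]; T[:3,3]=s["ee_pos"]; im["pose"]=T@np.array(im["tool_from_camera"])
    return im
def ray(im,u,v,z):
    P=np.array(im["pose"]); d=P[:3,:3]@np.array([(u-im["cx"])/im["fx"],(v-im["cy"])/im["fy"],1.])
    return P[:3,3]+d*(z-P[2,3])/d[2]
def proj(im,p):
    q=np.linalg.inv(np.array(im["pose"]))@np.append(p,1.); return im["fx"]*q[0]/q[2]+im["cx"],im["fy"]*q[1]/q[2]+im["cy"]
def save(im,n): cv2.imwrite("pics/"+n,cv2.cvtColor(im["pixels"],cv2.COLOR_RGB2BGR))
E
python3 - <<'E'
from h import *
s=manip.read_state(); print(s)
a=[]
for n in ["top","side"]:
    im=shot(n); a.append(im["pixels"]); print(n,im["fx"],im["cx"],im["cy"],np.round(np.array(im["pose"]),3).tolist())
    for q in ["end_stop","sliding_stop","contactor","spacer_1"]:
        for r in viewer.outline_of(q,im):
            m=r["pixels"].astype(np.uint8); b=cv2.minAreaRect(cv2.findNonZero(m))
            print(q,round(r["score"],2),np.round(r["position"]),[np.round(x,1) for x in b], m.sum())
    save(im,n+"1.png")
E
```

```text
{'time': 0.0, 'qpos': array([-1.33497892,  0.46838258, -0.01159143,  1.60360428,  0.0060322 ,
        1.07139397, -0.05627076]), 'dq': array([ 0.00178725, -0.00150374, -0.00058928,  0.00050376, -0.00020839,
       -0.00157062,  0.00045778]), 'tau': array([ 3.56535220e-04, -5.20570636e+01, -1.19147103e-02, -2.43740112e+01,
       -5.65017282e-02,  1.71451969e-02,  1.70164067e-04]), 'ee_pos': array([178.81739067, 624.32244611, 213.64485431]), 'ee_rot': array([[-9.61373477e-01,  2.75247033e-01, -3.30901367e-04],
       [ 2.75247187e-01,  9.61371945e-01, -1.72307209e-03],
       [-1.56151190e-04, -1.74759548e-03, -9.99998461e-01]]), 'contact_force': array([-0.18682887, -0.15802711,  0.20223116]), 'ft_torque': array([-0.03834887, -0.02085157,  0.00791938]), 'grasp_force': 0.0, 'width': 92.0605877131545}
top 353.3886925895008 253.29121957522494 190.28267333644766 [[0.026, -0.979, 0.201, 367.618], [-1.0, -0.027, -0.0, 204.315], [0.006, -0.201, -0.98, 897.688], [0.0, 0.0, 0.0, 1.0]]
end_stop 0.75 [288. 212.] [array([285.5, 203.5]), array([35., 19.]), np.float64(90.0)] 378
sliding_stop 0.96 [
[... 934 characters left out ...]
array([236.5, 251. ]), array([20., 47.]), np.float64(90.0)] 727
contactor 0.66 [203. 187.] [array([201., 188.]), array([48., 40.]), np.float64(90.0)] 1462
spacer_1 0.92 [327. 212.] [array([328. , 210.1]), array([12.4, 50.9]), np.float64(7.6)] 520
spacer_1 0.89 [272. 200.] [array([273.5, 203. ]), array([46., 19.]), np.float64(90.0)] 717
spacer_1 0.81 [264. 168.] [array([266., 170.]), array([42.,  8.]), np.float64(90.0)] 287
spacer_1 0.74 [234. 140.] [array([236.5, 141.5]), array([37., 21.]), np.float64(90.0)] 712
spacer_1 0.71 [293. 176.] [array([292.4, 173. ]), array([ 8.6, 48.3]), np.float64(5.2)] 377
spacer_1 0.6 [320. 177.] [array([320.9, 176.5]), array([ 7. , 47.5]), np.float64(6.6)] 275
```

Run:
```python
import cv2
for n in ["top","side"]:
    i=cv2.imread(f"pics/{n}1.png"); c=i[90:290,140:380] if n=="top" else i[110:310,150:390]
    cv2.imwrite(f"pics/{n}1c.png",cv2.resize(c,(720,600),interpolation=cv2.INTER_CUBIC))
```

```text
(no output)
```

View pics/top1c.png

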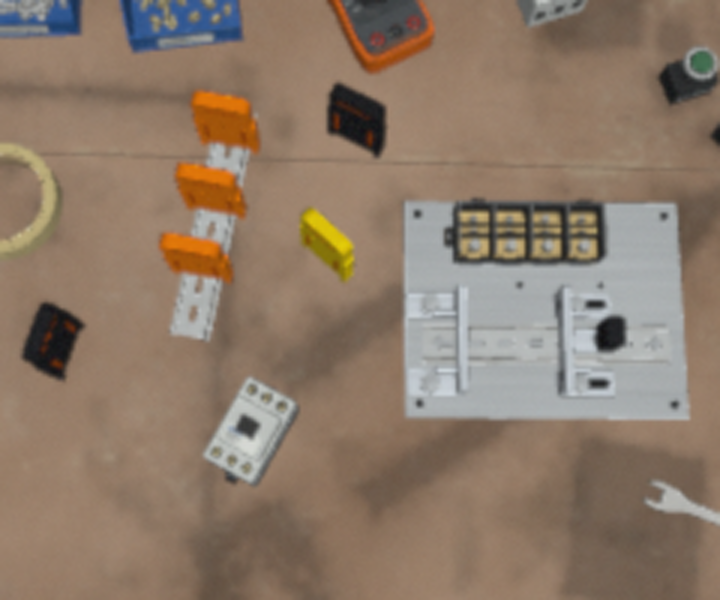

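View pics/side1c.png

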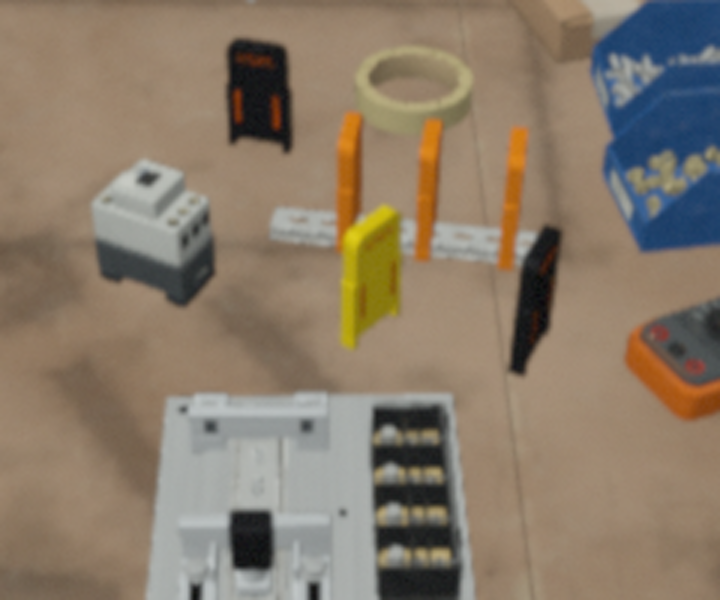

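The top view shows the orange spacers at crop (225,120), (210,190) and (196,257), the contactor at (250,430), the end stop face at x≈468, the sliding stop face at x≈562 and the grip at (610,333). The black and yellow parts are decoys. Next I'll get rough poses by fitting silhouettes in both views.

```bash
cat >> h.py <<'E'
from scipy.optimize import minimize
def box(x0,y0,x1,y1,z0,z1): return [(x,y,z) for x in(x0,x1) for y in(y0,y1) for z in(z0,z1)]
def B(w,d,z0,z1,y=0): return box(-w/2,y-d/2,w/2,y+d/2,z0,z1)
MOD={"spacer":[B(52,12,-49,10),B(48,12,10,44)+B(36,12,44,49)],"contactor":[B(80,45,-44.5,-10),B(74,45,-10,25.5),B(36,40,25.5,44.5)]}
def sil(im,parts,p):
    x,y,z,a=p; R=np.array([[np.cos(a),-np.sin(a),0],[np.sin(a),np.cos(a),0],[0,0,1]]); m=np.zeros((384*4,512*4),np.uint8)
    W=np.linalg.inv(np.array(im["pose"]))
    for b in parts:
        q=(W[:3,:3]@(R@np.array(b).T+np.array([[x],[y],[z]]))+W[:3,3:]); 
        uv=np.stack([im["fx"]*q[0]/q[2]+im["cx"],im["fy"]*q[1]/q[2]+im["cy"]],1)
        cv2.fillConvexPoly(m,cv2.convexHull(np.round((uv+.5)*4).astype(np.int32)),1)
    return cv2.resize(m.astype(np.float32),(512,384),interpolation=cv2.INTER_AREA)
def fit(obs,parts,z,x,y,a):
    "obs: list of (im,mask)"
    def c(p): return sum(np.abs(sil(im,parts,(p[0],p[1],z,p[2]/50))-m).sum()/m.sum() for im,m in obs)
    best=None
    for a0 in np.atleast_1d(a):
        r=minimize(c,[x,y,a0*50],method="Nelder-Mead",options=dict(initial_simplex=[[x,y,a0*50],[x+6,y,a0*50],[x,y+6,a0*50],[x,y,a0*50+8]],xatol=.05,fatol=1e-4))
        if best is None or r.fun<best.fun: best=r
    return best.x[0],best.x[1],best.x[2]/50,best.fun
E
python3 - <<'E'
from h import *
t=shot("top"); 
f=lambda x,y:(140+x/3,90+y/3)
for n,(x,y),z in [("s_a",(225,97),98),("s_b",(210,168),98),("s_c",(196,238),98),("cont",(250,428),89),("es top a",(468,289),38),("es top b",(468,391),38),("ss a",(562,287),38),("ss b",(564,394),38),("grip",(610,333),75)]:
    print(n,np.round(ray(t,*f(x,y),z)))
C=viewer.outline_of("contactor",t)[0]; S=viewer.outline_of("spacer_1",t)
p=ray(t,*f(250,428),60)
print(np.round(fit([(t,C["pixels"].astype(float))],MOD["contactor"],44.5,p[0],p[1],np.arange(0,3.1,.5)),2))
for r in S:
    u,v=r["position"]
    if v<180 and u<225 or v<135:
        p=ray(t,u,v,60); m=r["pixels"]; print(np.round([u,v]),t["pixels"][m].mean(0).round(), np.round(fit([(t,m.astype(float))],MOD["spacer"],49,p[0],p[1],[-.6,-.2,.2,.6]),2))
E
```

```text
s_a [696. 300.  98.]
s_b [636. 309.  98.]
s_c [578. 317.  98.]
cont [433. 270.  89.]
es top a [557.  98.  38.]
es top b [472.  98.  38.]
ss a [561.  20.  38.]
ss b [472.  19.  38.]
grip [516. -10.  75.]
[ 4.3321e+02  2.7252e+02 -4.9000e-01  8.0000e-02]
[208. 152.] [175.  95.  22.] [ 6.3312e+02  3.1577e+02 -1.7900e+00  1.2000e-01]
[258. 131.] [39. 32. 30.] [6.9797e+02 1.9379e+02 9.2000e-01 2.2000e-01]
[216. 129.] [174.  92.  15.] [6.9526e+02 3.0711e+02 1.3100e+00 2.2000e-01]
[205. 173.] [177.  97.  24.] [5.7505e+02 3.2432e+02 1.4100e+00 1.0000e-01]
```

The three spacers sit on the offcut at about x 695, 635 and 577. The contactor is near (433,272) with yaw −0.49, and the stop faces are about 78 mm apart. I'll approach the contactor and look from close by.

```bash
python3 -m handwheel '[21,-29,0,-0.0175,91.9,21,-29,0,-0.0175,91.9,21,-29,0,-0.0175,91.9,21,-29,0,-0.0175,91.9,21,-29,0,-0.0175,91.9,21,-29,0,-0.0175,91.9,21,-29,0,-0.0175,91.9,21,-29,0,-0.0175,91.9,21,-29,0,-0.0175,91.9,21,-29,0,-0.0175,91.9,21,-29,0,-0.0175,91.9,21,-29,0,-0.0175,91.9,0,0,0,0,91.9,0,0,0,0,91.9]' 20
python3 - <<'E'
from h import *
w=shot("wrist"); s=shot("side"); save(w,"w1.png")
obs=[]
for im in (w,s):
    for r in viewer.outline_of("contactor",im)[:1]:
        print(r["score"],r["position"],r["pixels"].sum()); obs.append((im,r["pixels"].astype(float)))
for o in ([obs[0]],obs): print(np.round(fit(o,MOD["contactor"],44.5,433,272,[-.49]),3))
E
```

```text
time: 2.05
ee_pos: [431.2, 276.6, 214.8]
ee_rot: [[-0.882, 0.471, 0.0], [0.471, 0.882, 0.0], [0.0, 0.001, -1.0]]
contact_force: [-0.2, 0.9, -0.3]
width: 91.6
grasp_force: 0.0
0.64 [262.9, 175.0] 3436
0.95 [204.4, 186.3] 1379
[ 4.33572e+02  2.73806e+02 -4.98000e-01  1.05000e-01]
[ 4.33615e+02  2.73276e+02 -5.05000e-01  2.93000e-01]
```

View pics/w1.png

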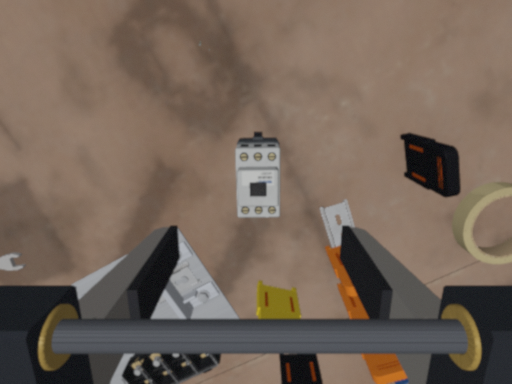

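The contactor sits at (258,178) in the picture, square to the fingers and clear of neighbours. I'll grasp it and lift.

```bash
python3 -m handwheel '[1.2,-1.6,-40,-0.01,91.9,1.2,-1.6,-45,0,91.9,0,0,-45,0,91.9,0,0,-30,0,91.9,0,0,-12.5,0,91.9,0,0,0,0,91.9,0,0,0,0,60,0,0,0,0,40,0,0,0,0,30,0,0,0,0,30,0,0,0,0,30,0,0,0,0,30]' 25
python3 -m handwheel '[0,0,20,0,30,0,0,40,0.05,30,0,0,45,0.1,30,0,0,35,0.1,30,0,0,0,0.1,30,0,0,0,0.1,30,0,0,0,0.05,30,0,0,0,0,30]'
```

```text
time: 3.45
ee_pos: [433.5, 273.8, 42.4]
ee_rot: [[-0.878, 0.478, 0.0], [0.478, 0.878, 0.0], [-0.0, 0.001, -1.0]]
contact_force: [0.3, 0.5, -0.3]
width: 45.7
grasp_force: 0.0
time: 4.25
ee_pos: [432.7, 273.2, 181.6]
ee_rot: [[-1.0, -0.001, -0.001], [-0.001, 1.0, -0.001], [0.001, -0.001, -1.0]]
contact_force: [0.7, 0.2, -3.5]
width: 45.0
grasp_force: 24.9
```

```bash
python3 -m handwheel '[13,-20,0,0,30,27,-41,0,0,30,27,-41,0,0,30,27,-41,0,0,30,13,-20,0,0,30,0,0,0,0,30,0,0,0,0,30]'
python3 - <<'E'
from h import *
w=shot("wrist"); save(w,"w2.png")
import pickle; pickle.dump(w,open("w2.pkl","wb"))
for q in ["end_stop","sliding_stop","stop_grip"]:
    for r in viewer.outline_of(q,w)[:2]:
        print(q,r["score"],r["position"],cv2.minAreaRect(cv2.findNonZero(r["pixels"].astype(np.uint8))))
E
```

```text
time: 4.95
ee_pos: [539.8, 110.4, 181.4]
ee_rot: [[-1.0, 0.001, -0.002], [0.001, 1.0, -0.0], [0.002, -0.0, -1.0]]
contact_force: [-0.3, 0.1, -3.8]
width: 44.6
grasp_force: 24.9
end_stop 0.59 [263.4, 122.1] ((270.5, 133.5), (46.99999237060547, 50.99999237060547), 0.0)
sliding_stop 0.61 [145.7, 158.2] ((140.77047729492188, 155.97540283203125), (92.98021697998047, 68.53556823730469), 84.80557250976562)
stop_grip 0.68 [149.1, 156.8] ((142.5, 155.0), (90.0, 71.0), 90.0)
```

View pics/w2.png

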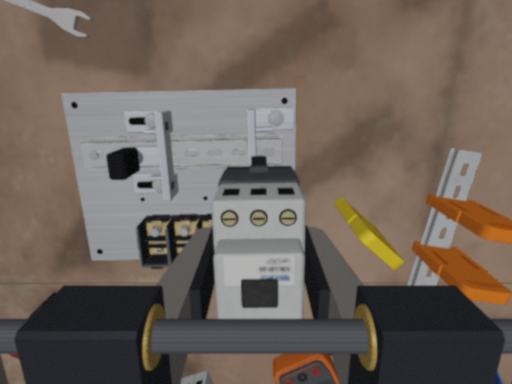

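Run:
```python
import cv2
i=cv2.imread("pics/w2.png"); cv2.imwrite("pics/w2c.png",cv2.resize(i[90:210,120:280],(800,600),interpolation=cv2.INTER_CUBIC))
```

```text
(no output)
```

View pics/w2c.png

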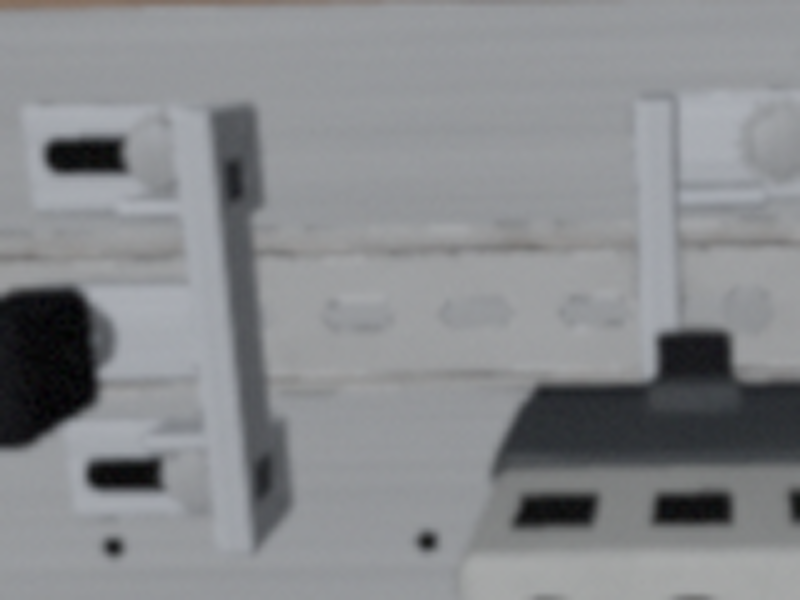

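The crop shows the sliding stop's top front edge from (215,107) to (252,550), the end stop's face top edge from (638,98) to (642,370), and the rail edges at rows ≈248 and 377.

Run:
```python
from h import *
w=pickle.load(open("w2.pkl","rb"))
f=lambda x,y:(120+x/5-.4,90+y/5-.4)
for n,p,z in [("ss top far",(215,107),38),("ss top near",(252,550),38),("es top -x",(637,98),38),("es top",(641,370),38),("rail e1",(560,250),9),("rail e2",(400,380),9),("plate ss base upper",(262,207),3),("plate ss base low",(290,500),3)]:
    print(n,np.round(ray(w,*f(*p),z),1))
# side view check
s=shot("side"); save(s,"s2.png"); t=shot("top"); save(t,"t2.png")
a=cv2.resize(cv2.imread("pics/s2.png")[230:330,180:320],(700,500),interpolation=cv2.INTER_CUBIC)
cv2.imwrite("pics/s2c.png",a)
for n in [(514,98,38),(514,19.5,38)]: print(proj(s,n),proj(t,n),proj(w,n))
```

```text
ss top far [474.1  20.4  38. ]
ss top near [560.9  20.4  38. ]
es top -x [472.7  99.1  38. ]
es top [524.2  99.2  38. ]
rail e1 [504.7  81.6   9. ]
rail e2 [532.2  46.7   9. ]
plate ss base upper [496.2  18.5   3. ]
plate ss base low [560.6  19.7   3. ]
(np.float64(234.03413481431792), np.float64(247.31059059211185)) (np.float64(295.90279592807696), np.float64(203.32201333670787)) (np.float64(246.40283841695188), np.float64(153.23410567611873))
(np.float64(231.9233307621077), np.float64(280.4104602168611)) (np.float64(327.7152908268722), np.float64(204.18330488006683)) (np.float64(165.21268787607903), np.float64(153.45984663317407))
```

View pics/s2c.png

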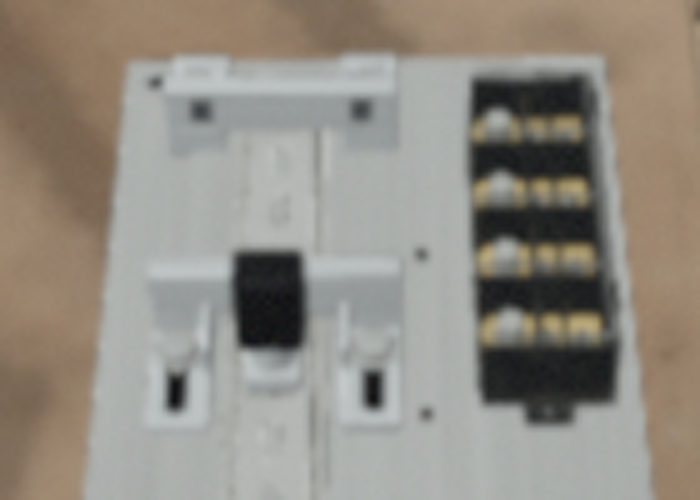

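The stop faces are at y≈99.1 and 20.4, a 78.7 mm gap. The rail centre is at x≈517.5 and square to the world axes. I'll move over and down to just above the rail, then check against the side view.

```bash
python3 -m handwheel '[-11,-19,0,0,30,-11.3,-19.4,0,0,30,0,0,-30,0,30,0,0,-40,0,30,0,0,-30,0,30,0,0,-14,0,30,0,0,0,0,30,0,0,0,0,30]'
python3 - <<'E'
from h import *
s=shot("side"); save(s,"s3.png"); st=manip.read_state(); print(st["ee_pos"],st["contact_force"])
cv2.imwrite("pics/s3c.png",cv2.resize(cv2.imread("pics/s3.png")[200:300,170:310],(798,570),interpolation=cv2.INTER_CUBIC))
for p in [(477.5,49.5,25),(557.5,49.5,25),(473.5,99,38),(561.5,99,38),(480.5,52,70),(554.5,52,70)]: print(p,np.round((np.array(proj(s,p))-[170,200])*5.7,0))
E
```

```text
time: 6.05
ee_pos: [518.9, 72.6, 69.0]
ee_rot: [[-1.0, -0.001, 0.001], [-0.001, 1.0, 0.0], [-0.001, 0.0, -1.0]]
contact_force: [-0.1, 0.1, -3.6]
width: 45.1
grasp_force: 24.9
[519.34011308  72.67253915  69.51020925] [ 0.40478109  0.11994964 -2.38012872]
(477.5, 49.5, 25) [244. 410.]
(557.5, 49.5, 25) [497. 411.]
(473.5, 99, 38) [241. 267.]
(561.5, 99, 38) [511. 268.]
(480.5, 52, 70) [245. 307.]
(554.5, 52, 70) [487. 308.]
```

View pics/s3c.png

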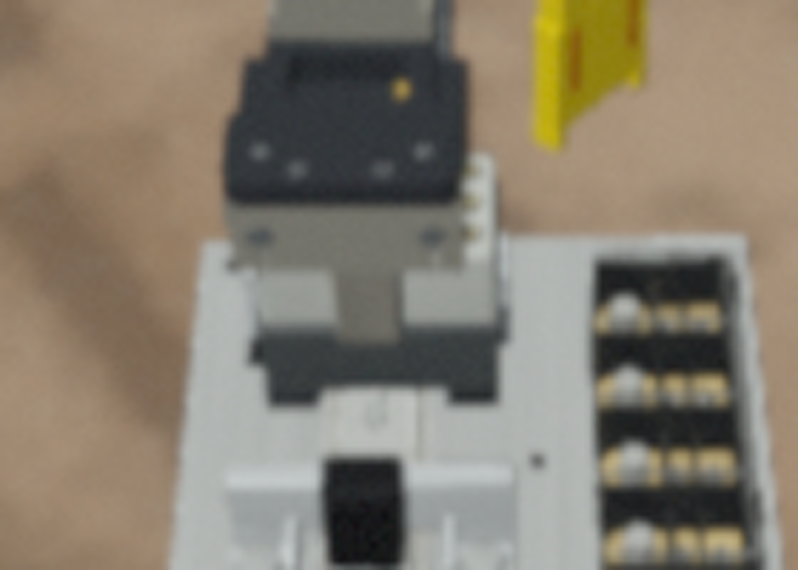

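The contactor's recess is centred at crop x≈384, while the rail and stop centre line is at ≈374, so it sits about 2.5 mm too far in +x. I'll correct that and lower it.

```bash
python3 -m handwheel '[-2.5,0,0,0,30,0,0,0,0,30,0,0,-8,0,30,0,0,-6,0,30,0,0,-3,0,30,0,0,-3,0,30,0,0,0,0,30]'
python3 -m handwheel '[0,0,-2,0,30,0,0,-2,0,30,0,0,0,0,30]'
```

```text
time: 6.8
ee_pos: [515.2, 72.2, 47.5]
ee_rot: [[-1.0, -0.001, -0.001], [-0.001, 1.0, -0.0], [0.001, -0.0, -1.0]]
contact_force: [0.9, 0.7, -4.5]
width: 44.8
grasp_force: 24.9
time: 7.1
ee_pos: [516.0, 72.4, 45.4]
ee_rot: [[-1.0, -0.001, 0.001], [-0.001, 1.0, 0.001], [-0.001, 0.001, -1.0]]
contact_force: [-3.5, -1.2, 8.7]
width: 45.0
grasp_force: 24.9
```

Feet are on the plate. Now I'll slide it to the end stop.

```bash
python3 -m handwheel '[-0.5,0,0.6,0,30,0,1.5,0,0,30,0,1,0,0,30,0,0.7,0,0,30,0,0,0,0,30]'
python3 -m handwheel '[0,0.7,0,0,30,0,0.7,0,0,30,0,0,0,0,30]'
```

```text
time: 7.6
ee_pos: [516.0, 74.2, 45.4]
ee_rot: [[-1.0, -0.0, 0.002], [-0.0, 1.0, -0.001], [-0.002, -0.001, -1.0]]
contact_force: [-0.6, -4.5, 7.0]
width: 45.0
grasp_force: 24.9
time: 7.9
ee_pos: [516.0, 75.6, 45.4]
ee_rot: [[-1.0, -0.0, 0.002], [-0.0, 1.0, -0.001], [-0.002, -0.001, -1.0]]
contact_force: [-0.3, -4.9, 5.3]
width: 45.0
grasp_force: 24.9
```

```bash
python3 -m handwheel '[0,0.5,0,0,30,0,0.5,0,0,30,0,0,0,0,30]'
python3 -m handwheel '[0,0.5,0,0,30,0,0.5,0,0,30,0,0,0,0,30]'
```

```text
time: 8.2
ee_pos: [516.0, 76.3, 45.4]
ee_rot: [[-1.0, 0.0, 0.002], [0.0, 1.0, -0.001], [-0.002, -0.001, -1.0]]
contact_force: [-0.8, -4.8, 4.9]
width: 45.1
grasp_force: 24.9
time: 8.5
ee_pos: [516.1, 76.3, 45.4]
ee_rot: [[-1.0, 0.0, 0.002], [0.0, 1.0, -0.002], [-0.002, -0.002, -1.0]]
contact_force: [-0.1, -8.0, 5.9]
width: 45.4
grasp_force: 24.9
```

```bash
python3 -m handwheel '[0,0,0,0,55,0,0,0,0,65,0,0,0,0,70,0,0,0,0,75,0,0,30,0,75,0,0,45,0,80,0,0,45,0,91.9,5,20,30,-0.02,91.9,11,45,0,-0.03,91.9,11,45,0,-0.03,91.9,11,45,0,-0.03,91.9,11,45,0,-0.02,91.9,8,30,0,-0.02,91.9,4,15,0,0,91.9,0,0,0,0,91.9,0,0,0,0,91.9]'
python3 - <<'E'
from h import *
w=shot("wrist"); save(w,"w4.png"); s=shot("side"); t=shot("top"); pickle.dump((w,s,t),open("w4.pkl","wb"))
ms=[]
for r in viewer.outline_of("spacer_1",w):
    m=r["pixels"]; c=w["pixels"][m].mean(0)
    print(r["score"],np.round(r["position"]),c.round(),m.sum())
    if c[0]>140 and c[1]<.65*c[0]:
        p=ray(w,*r["position"],60); print(np.round(p), np.round(fit([(w,m.astype(float))],MOD["spacer"],49,p[0],p[1],[1.42]),3))
st=manip.read_state(); print(st["ee_pos"],st["ee_rot"][:,1])
E
```

```text
time: 10.1
ee_pos: [576.0, 321.9, 194.3]
ee_rot: [[-0.989, 0.149, -0.001], [0.149, 0.989, -0.002], [0.0, -0.002, -1.0]]
contact_force: [0.4, -1.1, 0.2]
width: 91.9
grasp_force: 0.0
0.96 [174. 296.] [27. 21. 20.] 1089
0.83 [260. 180.] [166.  95.  34.] 1803
[575. 323.  60.] [5.75399e+02 3.24233e+02 1.39700e+00 8.70000e-02]
0.76 [262. 236.] [161.  92.  34.] 2375
[633. 316.  60.] [6.32817e+02 3.14936e+02 1.41000e+00 5.30000e-02]
0.75 [374.  81.] [30. 24. 23.] 2747
0.69 [264. 288.] [158.  89.  31.] 2687
[693. 309.  60.] [6.93760e+02 3.05529e+02 1.45900e+00 7.60000e-02]
0.63 [154. 209.] [142. 122.  32.] 2387
[576.40354698 321.85933868 195.09755644] [ 1.50731728e-01  9.88574663e-01 -2.84225247e-04]
```

View pics/w4.png

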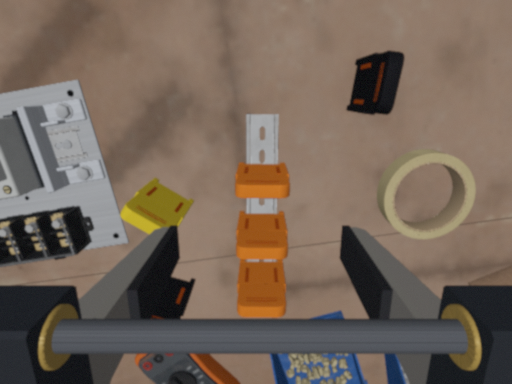

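The spacers are at (262,180), (262,236) and (262,290), square to the fingers. I'll take the nearest one.

```bash
python3 -m handwheel '[-0.8,2.3,-30,-0.005,91.9,0,0,-40,0,91.9,0,0,-35,0,91.9,0,0,-15.5,0,80,0,0,0,0,60,0,0,0,0,45,0,0,0,0,40,0,0,0,0,40,0,0,0,0,40,0,0,0,0,40]' 20
python3 -m handwheel '[0,0,15,0,40,0,0,35,0,40,0,0,45,0,40,0,0,45,-0.06,40,0,0,0,-0.13,40,0,0,0,-0.14,40,0,0,0,-0.14,40,0,0,0,-0.14,40,0,0,0,-0.14,40,0,0,0,-0.14,40,0,0,0,-0.14,40,0,0,0,-0.14,40,0,0,0,-0.14,40,0,0,0,-0.1,40,0,0,0,0,40]'
```

```text
time: 11.3
ee_pos: [576.1, 326.6, 75.6]
ee_rot: [[-0.988, 0.153, 0.002], [0.153, 0.988, 0.001], [-0.002, 0.001, -1.0]]
contact_force: [0.5, -0.5, 3.7]
width: 47.9
grasp_force: 20.0
time: 12.8
ee_pos: [574.9, 326.5, 214.8]
ee_rot: [[-0.007, 1.0, 0.0], [1.0, 0.007, 0.0], [0.0, 0.0, -1.0]]
contact_force: [-0.4, 0.6, -0.8]
width: 47.7
grasp_force: 19.9
```

```bash
python3 -m handwheel '[-5,-25,0,-0.007,40,-10,-47,0,0,40,-10,-47,0,0,40,-10,-47,0,0,40,-10,-47,0,0,40,-9,-43,0,0,40,-5,-25,0,0,40,0,0,0,0,40,0,0,-35,0,40,0,0,-35,0,40,0,0,-20,0,40,0,0,0,0,40,0,0,0,0,40]'
python3 - <<'E'
from h import *
st=manip.read_state(); print(st["ee_pos"],st["ee_rot"][:,1])
s=shot("side"); save(s,"s5.png")
cv2.imwrite("pics/s5c.png",cv2.resize(cv2.imread("pics/s5.png")[200:300,170:310],(798,570),interpolation=cv2.INTER_CUBIC))
E
```

```text
time: 14.1
ee_pos: [516.7, 45.9, 124.7]
ee_rot: [[-0.002, 1.0, 0.0], [1.0, 0.002, 0.0], [0.0, 0.0, -1.0]]
contact_force: [0.2, -0.2, -0.4]
width: 47.6
grasp_force: 19.9
[516.69688422  45.86334017 124.68698632] [9.99998262e-01 1.85083472e-03 2.25869673e-04]
```

View pics/s5c.png

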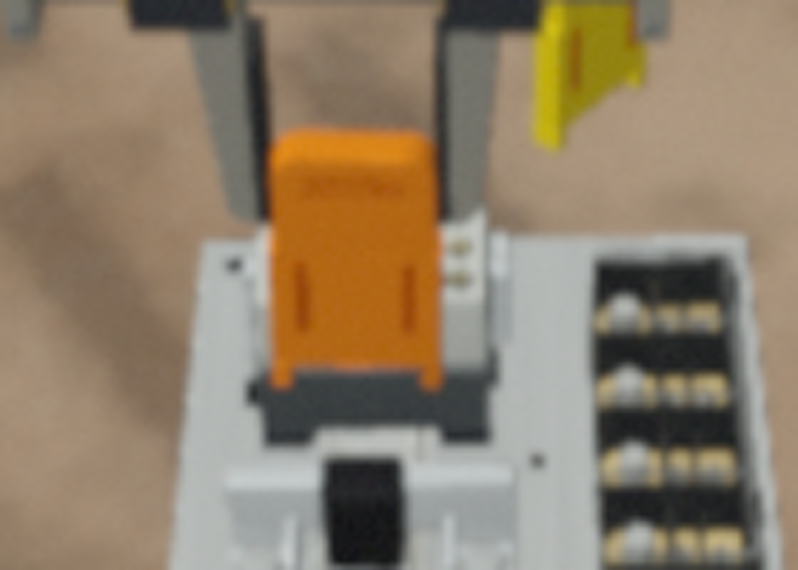

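The spacer hangs square above the rail, with its feet at crop (272..440, 385) and the seated contactor's base at 265..490. I'll check the projections.

Run:
```python
from h import *
s=shot("side")
g=lambda *p: np.round((np.array(proj(s,p))-[170,200])*5.7,0)
print("spacer feet",g(490.7,39.9,49),g(542.7,39.9,49),"contactor",g(476,53.8,3),g(556,53.8,3),"stop",g(472,20.3,38),g(560,20.3,38))
```

```text
spacer feet [279. 383.] [448. 384.] contactor [245. 444.] [493. 446.] stop [215. 456.] [504. 457.]
```

Both the contactor and the stops sit about 4 mm further +x than the held spacer in this view, so I'll shift +3.5 and lower it carefully.

```bash
python3 -m handwheel '[3.5,0,-10,0,40,0,0,-18,0,40,0,0,-4,0,40,0,0,-4,0,40,0,0,0,0,40]'
python3 -m handwheel '[0,0,-3,0,40,0,0,-3,0,40,0,0,0,0,40]'
```

```text
time: 14.7
ee_pos: [519.8, 45.2, 88.1]
ee_rot: [[0.0, 1.0, -0.0], [1.0, -0.0, -0.0], [-0.0, -0.0, -1.0]]
contact_force: [-0.8, -0.1, 0.1]
width: 47.7
grasp_force: 19.9
time: 15.0
ee_pos: [519.6, 45.2, 82.1]
ee_rot: [[0.0, 1.0, -0.0], [1.0, -0.0, -0.0], [-0.0, -0.0, -1.0]]
contact_force: [-0.1, 0.3, -0.6]
width: 47.7
grasp_force: 19.9
```

```bash
python3 -m handwheel '[0,0,-2,0,40,0,0,-1.5,0,40,0,0,-0.5,0,40,0,0,0,0,40]'
python3 -m handwheel '[0,1,0.2,0,40,0,1,0,0,40,0,0,0,0,40]'
```

```text
time: 15.4
ee_pos: [519.8, 45.2, 78.6]
ee_rot: [[0.0, 1.0, 0.0], [1.0, -0.0, 0.0], [0.0, 0.0, -1.0]]
contact_force: [-1.8, -0.4, 3.6]
width: 48.0
grasp_force: 20.0
time: 15.7
ee_pos: [519.8, 47.1, 78.6]
ee_rot: [[0.0, 1.0, 0.0], [1.0, -0.0, -0.0], [-0.0, 0.0, -1.0]]
contact_force: [-1.2, -1.2, 5.6]
width: 47.4
grasp_force: 20.0
```

```bash
python3 -m handwheel '[0,0.7,0,0,40,0,0.7,0,0,40,0,0,0,0,40]'
python3 -m handwheel '[0,0.5,0,0,40,0,0.5,0,0,40,0,0,0,0,40]'
```

```text
time: 16.0
ee_pos: [519.8, 47.8, 78.5]
ee_rot: [[0.0, 1.0, 0.0], [1.0, -0.0, -0.001], [-0.001, 0.0, -1.0]]
contact_force: [-1.7, -3.2, 5.5]
width: 47.6
grasp_force: 20.0
time: 16.3
ee_pos: [519.8, 48.0, 78.6]
ee_rot: [[0.001, 1.0, 0.0], [1.0, -0.001, -0.002], [-0.002, 0.0, -1.0]]
contact_force: [-1.7, -3.9, 5.7]
width: 47.7
grasp_force: 20.0
```

The spacer is seated and touching the contactor. One spacer is borderline for the slot (about 21.6 of 22 mm), so I'll test the stop now.

```bash
python3 -m handwheel '[0,0,0,0,55,0,0,0,0,60,0,0,15,0,60,0,0,20,0,60,0,-20,0,0,60,0,-42,0,0,60,0,0,0,0,60,0,0,-30,0,60,0,0,-30,0,60,0,0,-9,0,60,0,0,0,0,40,0,0,0,0,20,0,0,0,0,15,0,0,0,0,15,0,0,0,0,15]' 30
python3 - <<'E'
from h import *
w=shot("wrist")
print([manip.read_state()["ee_pos"].round(1) for _ in range(2)])
E
```

```text
time: 17.8
ee_pos: [519.6, -12.2, 45.2]
ee_rot: [[-0.0, 1.0, -0.0], [1.0, 0.0, 0.001], [0.001, -0.0, -1.0]]
contact_force: [0.4, 0.2, 5.3]
width: 23.9
grasp_force: 30.0
[array([519.6, -12.2,  45.2]), array([519.6, -12.2,  45.2])]
```

```bash
python3 -m handwheel '[0,3,0,0,15,0,5,0,0,15,0,5,0,0,15,0,4,0,0,15,0,2,0,0,15,0,0,0,0,15,0,0,0,0,15]'
python3 -m handwheel '[0,1,0,0,15,0,0.7,0,0,15,0,0,0,0,15]'
python3 -m handwheel '[0,0.5,0,0,15,0,0.5,0,0,15,0,0,0,0,15]'
```

```text
time: 18.55
ee_pos: [519.3, 7.0, 45.2]
ee_rot: [[-0.001, 1.0, -0.001], [1.0, 0.001, 0.001], [0.001, -0.001, -1.0]]
contact_force: [-3.1, 0.9, 7.6]
width: 23.7
grasp_force: 30.0
time: 18.85
ee_pos: [519.3, 8.2, 45.2]
ee_rot: [[-0.001, 1.0, -0.001], [1.0, 0.001, 0.0], [0.0, -0.001, -1.0]]
contact_force: [-3.7, -0.3, 7.4]
width: 24.1
grasp_force: 30.0
time: 19.15
ee_pos: [519.2, 9.1, 45.2]
ee_rot: [[-0.001, 1.0, -0.001], [1.0, 0.001, 0.0], [0.0, -0.001, -1.0]]
contact_force: [-3.0, -0.8, 7.9]
width: 23.7
grasp_force: 30.0
```

```bash
python3 -m handwheel '[0,0.4,0,0,15,0,0,0,0,15,0,0,0,0,15]'
python3 -m handwheel '[0,0.5,0,0,15,0,0,0,0,15,0,0,0,0,15]'
python3 -m handwheel '[0,0.5,0,0,15,0,0,0,0,15,0,0,0,0,15]'
```

```text
time: 19.45
ee_pos: [519.2, 9.3, 45.2]
ee_rot: [[-0.001, 1.0, -0.001], [1.0, 0.001, 0.0], [0.0, -0.001, -1.0]]
contact_force: [-4.0, -0.4, 7.3]
width: 23.9
grasp_force: 30.0
time: 19.75
ee_pos: [519.2, 9.4, 45.2]
ee_rot: [[-0.0, 1.0, -0.001], [1.0, 0.0, -0.0], [-0.0, -0.001, -1.0]]
contact_force: [-4.2, -2.6, 8.0]
width: 23.5
grasp_force: 30.0
time: 20.05
ee_pos: [519.2, 9.5, 45.1]
ee_rot: [[0.0, 1.0, -0.001], [1.0, -0.0, -0.001], [-0.001, -0.001, -1.0]]
contact_force: [-3.7, -3.8, 8.0]
width: 23.5
grasp_force: 30.0
```

Contact comes at about 21.6 mm of travel, too close to the 22 mm slot limit to call. With the same grip I'll pull back to the rear stop and compare the total travel under equal opposite force.

```bash
python3 -m handwheel '[0,-2,0,0,15,0,-5,0,0,15,0,-5,0,0,15,0,-5,0,0,15,0,-4,0,0,15,0,-1.5,0,0,15,0,0,0,0,15,0,0,0,0,15]'
python3 -m handwheel '[0,-0.6,0,0,15,0,0,0,0,15,0,0,0,0,15]'
python3 -m handwheel '[0,-0.5,0,0,15,0,0,0,0,15,0,0,0,0,15]'
python3 -m handwheel '[0,-0.5,0,0,15,0,0,0,0,15,0,0,0,0,15]'
```

```text
time: 20.85
ee_pos: [519.6, -12.0, 45.2]
ee_rot: [[-0.001, 1.0, -0.0], [1.0, 0.001, 0.0], [0.0, -0.0, -1.0]]
contact_force: [-2.6, -0.1, 6.3]
width: 24.1
grasp_force: 30.0
time: 21.15
ee_pos: [519.6, -12.2, 45.2]
ee_rot: [[-0.001, 1.0, -0.0], [1.0, 0.001, 0.001], [0.001, -0.0, -1.0]]
contact_force: [-2.7, 1.0, 6.1]
width: 23.9
grasp_force: 30.0
time: 21.45
ee_pos: [519.6, -12.2, 45.2]
ee_rot: [[-0.001, 1.0, -0.0], [1.0, 0.001, 0.001], [0.001, -0.0, -1.0]]
contact_force: [-3.4, 1.6, 6.7]
width: 24.3
grasp_force: 30.0
time: 21.75
ee_pos: [519.6, -12.3, 45.2]
ee_rot: [[-0.002, 1.0, -0.0], [1.0, 0.002, 0.002], [0.002, -0.0, -1.0]]
contact_force: [-2.8, 1.8, 6.8]
width: 23.9
grasp_force: 30.0
```

Total travel is 21.6 mm, still ambiguous. A more direct check is to measure the space itself. With the stop back, I'll grip the spacer, slide it until it touches the stop, and read the distance.

```bash
python3 -m handwheel '[0,0.8,0,0,30,0,0,0,0,60,0,0,0,0,60,0,0,30,0,60,0,0,38,0,60,0,20,0,0,60,0,40,0,0,60,0,0,0,0,60,0,0,-20,0,60,0,0,-14,0,60,0,0,0,0,40,0,0,0,0,40,0,0,0,0,40]' 20
python3 -m handwheel '[0,0.6,0.3,0,40,0,0.6,0,0,40,0,0,0,0,40]'
```

```text
time: 23.05
ee_pos: [520.0, 46.7, 78.7]
ee_rot: [[0.001, 1.0, 0.0], [1.0, -0.001, -0.0], [-0.0, 0.0, -1.0]]
contact_force: [-0.3, -0.6, -0.7]
width: 47.7
grasp_force: 20.0
time: 23.35
ee_pos: [520.0, 47.2, 79.2]
ee_rot: [[0.001, 1.0, 0.001], [1.0, -0.001, -0.001], [-0.001, 0.001, -1.0]]
contact_force: [-0.1, -5.5, 1.5]
width: 48.1
grasp_force: 20.0
```

```bash
python3 -m handwheel '[0,-3,0,0,40,0,-6,0,0,40,0,-6,0,0,40,0,-4,0,0,40,0,-2,0,0,40,0,0,0,0,40,0,0,0,0,40]'
python3 -m handwheel '[0,-0.6,0,0,40,0,-0.5,0,0,40,0,0,0,0,40]'
python3 -m handwheel '[0,-0.5,0,0,40,0,0,0,0,40,0,0,0,0,40]'
python3 -m handwheel '[0,-0.5,0,0,40,0,0,0,0,40,0,0,0,0,40]'
```

```text
time: 24.05
ee_pos: [519.7, 27.8, 78.7]
ee_rot: [[-0.0, 1.0, -0.0], [1.0, 0.0, 0.0], [0.0, -0.0, -1.0]]
contact_force: [0.0, 0.4, -0.4]
width: 47.5
grasp_force: 20.0
time: 24.35
ee_pos: [519.7, 26.5, 78.7]
ee_rot: [[-0.0, 1.0, 0.0], [1.0, 0.0, -0.0], [-0.0, 0.0, -1.0]]
contact_force: [-0.6, 0.7, -1.0]
width: 48.0
grasp_force: 20.0
time: 24.65
ee_pos: [519.7, 26.0, 78.7]
ee_rot: [[0.0, 1.0, -0.0], [1.0, -0.0, -0.0], [-0.0, -0.0, -1.0]]
contact_force: [0.5, -0.8, -0.1]
width: 47.4
grasp_force: 20.0
time: 24.95
ee_pos: [519.7, 25.4, 78.7]
ee_rot: [[0.0, 1.0, 0.0], [1.0, -0.0, -0.0], [-0.0, 0.0, -1.0]]
contact_force: [1.1, -0.4, -1.0]
width: 47.6
grasp_force: 20.0
```

```bash
for i in 1 2 3 4; do python3 -m handwheel '[0,-0.4,0,0,40,0,0,0,0,40,0,0,0,0,40]' | egrep 'ee_pos|contact'; done
```

```text
ee_pos: [519.7, 25.1, 78.7]
contact_force: [0.3, 0.1, -0.4]
ee_pos: [519.7, 24.8, 78.7]
contact_force: [-0.9, 0.2, -0.1]
ee_pos: [519.7, 24.5, 78.7]
contact_force: [-0.4, 1.0, 0.6]
ee_pos: [519.7, 24.2, 78.7]
contact_force: [-0.9, 2.2, -0.1]
```

```bash
for i in 1 2 3 4; do python3 -m handwheel '[0,-0.5,0,0,40,0,0,0,0,40,0,0,0,0,40]' | egrep 'ee_pos|contact'; done
```

```text
ee_pos: [519.7, 23.7, 78.7]
contact_force: [-1.0, 2.7, 1.5]
ee_pos: [519.7, 22.8, 78.7]
contact_force: [-0.2, 3.0, 1.4]
ee_pos: [519.6, 22.3, 78.7]
contact_force: [-1.6, 3.0, 1.3]
ee_pos: [519.7, 21.8, 78.7]
contact_force: [-0.4, 2.4, 0.6]
```

The spacer travelled about 22.4 mm before touching the stop. That is more than the 22 mm slot and more than the 21.6 mm where the stop halted, so the stop was at its slot end and a second spacer is needed. I'll return the first spacer to the contactor.

```bash
python3 -m handwheel '[0,3,0,0,40,0,6,0,0,40,0,6,0,0,40,0,6,0,0,40,0,3,0,0,40,0,0,0,0,40,0,0.8,0,0,40,0,0.7,0,0,40,0,0,0,0,40]'
python3 -m handwheel '[0,0.7,0,0,40,0,0.7,0,0,40,0,0,0,0,40]'
```

```text
time: 28.25
ee_pos: [519.8, 46.5, 78.7]
ee_rot: [[0.001, 1.0, 0.0], [1.0, -0.001, -0.001], [-0.001, 0.0, -1.0]]
contact_force: [-0.7, -3.7, 0.0]
width: 47.8
grasp_force: 20.0
time: 28.55
ee_pos: [519.8, 46.9, 78.9]
ee_rot: [[0.001, 1.0, 0.0], [1.0, -0.001, -0.002], [-0.002, 0.0, -1.0]]
contact_force: [0.1, -6.5, 2.2]
width: 47.8
grasp_force: 20.0
```

```bash
python3 -m handwheel '[0,-0.5,0,0,55,0,0,0,0,65,0,0,40,0,70,0,0,45,0.1,91.9,5,12,45,0.14,91.9,19,45,0,0.14,91.9,19,45,0,0.14,91.9,19,45,0,0.14,91.9,19,45,0,0.14,91.9,19,45,0,0.14,91.9,13,33,0,0.14,91.9,0,0,0,0.14,91.9,0,0,0,0.14,91.9,0,0,0,0.05,91.9,0,0,0,0,91.9,0,0,0,0,91.9]'
```

```text
time: 30.15
ee_pos: [632.4, 318.8, 208.6]
ee_rot: [[-0.987, 0.161, -0.001], [0.161, 0.987, 0.001], [0.001, 0.0, -1.0]]
contact_force: [-0.5, 1.3, 0.4]
width: 92.2
grasp_force: 0.0
```

Run:
```python
from h import *
t=shot("top"); st=manip.read_state(); print(st["ee_pos"],np.arctan2(st["ee_rot"][1,1],st["ee_rot"][0,1]))
w=shot("wrist")
for r in viewer.outline_of("spacer_1",w):
    m=r["pixels"]; c=w["pixels"][m].mean(0)
    if c[0]>140 and c[1]<.65*c[0]:
        p=ray(w,*r["position"],60); print(np.round(p), np.round(fit([(w,m.astype(float))],MOD["spacer"],49,p[0],p[1],[1.42]),3))
save(w,"w6.png"); save(t,"t6.png")
i=cv2.imread("pics/t6.png"); cv2.imwrite("pics/t6c.png",cv2.resize(i[160:250,270:380],(733,600),interpolation=cv2.INTER_CUBIC))
```

```text
[632.42528943 318.70241676 208.64390335] 1.4090255298066234
[635. 317.  60.] [6.32306e+02 3.15332e+02 1.41900e+00 9.00000e-02]
[693. 307.  60.] [6.93124e+02 3.05647e+02 1.41400e+00 6.10000e-02]
```

View pics/t6c.png

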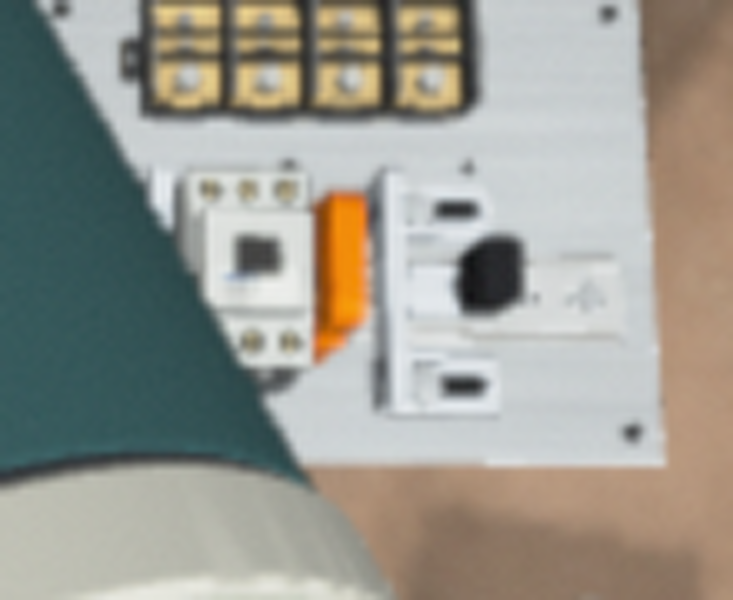

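The contactor and spacer 1 sit upright and flush, and the sliding stop is fully back. I'll take spacer 2.

```bash
python3 -m handwheel '[0.2,-2.5,-30,0.006,91.9,0,0,-45,0,91.9,0,0,-40,0,91.9,0,0,-18,0,80,0,0,0,0,60,0,0,0,0,45,0,0,0,0,40,0,0,0,0,40,0,0,0,0,40]' 20
python3 -m handwheel '[0,0,15,0,40,0,0,35,0,40,0,0,45,0,40,0,0,45,-0.06,40,-9,-22,0,-0.14,40,-19,-45,0,-0.14,40,-19,-45,0,-0.14,40,-19,-45,0,-0.14,40,-19,-45,0,-0.14,40,-19,-45,0,-0.14,40,-9,-30,0,-0.14,40,0,0,0,-0.14,40,0,0,0,-0.14,40,0,0,0,-0.1,40,0,0,0,0,40,0,0,0,0,40]'
```

```text
time: 31.2
ee_pos: [633.8, 316.2, 77.4]
ee_rot: [[-0.988, 0.154, 0.002], [0.154, 0.988, 0.001], [-0.002, 0.002, -1.0]]
contact_force: [0.7, -0.2, 4.4]
width: 47.8
grasp_force: 20.0
time: 32.8
ee_pos: [520.1, 39.0, 216.4]
ee_rot: [[0.001, 1.0, 0.001], [1.0, -0.001, 0.001], [0.001, 0.001, -1.0]]
contact_force: [-0.2, -0.4, -0.3]
width: 47.9
grasp_force: 20.0
```

```bash
python3 -m handwheel '[0,-7,0,0,40,0,0,0,0,40,0,0,-35,0,40,0,0,-40,0,40,0,0,-35,0,40,0,0,-13,0,40,0,0,0,0,40]'
python3 -m handwheel '[0,0,-5,0,40,0,0,-4,0,40,0,0,0,0,40]'
```

```text
time: 33.5
ee_pos: [518.9, 31.3, 91.4]
ee_rot: [[0.004, 1.0, -0.003], [1.0, -0.004, -0.001], [-0.001, -0.003, -1.0]]
contact_force: [0.2, 1.3, -0.5]
width: 47.7
grasp_force: 20.0
time: 33.8
ee_pos: [520.9, 31.8, 84.6]
ee_rot: [[0.004, 1.0, 0.002], [1.0, -0.004, 0.0], [0.0, 0.002, -1.0]]
contact_force: [0.5, -0.4, -1.3]
width: 47.7
grasp_force: 20.0
```

```bash
python3 -m handwheel '[0,0,-2,0.004,40,0,0,-1.5,0,40,0,0,-1,0,40,0,0,0,0,40]'
python3 -m handwheel '[0,1,0.2,0,40,0,1,0,0,40,0,0,0,0,40]'
```

```text
time: 34.2
ee_pos: [520.9, 31.9, 80.3]
ee_rot: [[0.0, 1.0, 0.002], [1.0, -0.0, 0.001], [0.001, 0.002, -1.0]]
contact_force: [-2.2, -0.2, 10.7]
width: 47.5
grasp_force: 20.0
time: 34.5
ee_pos: [520.8, 33.4, 80.3]
ee_rot: [[0.0, 1.0, 0.002], [1.0, -0.0, -0.0], [-0.0, 0.002, -1.0]]
contact_force: [-1.4, -2.0, 7.9]
width: 48.0
grasp_force: 20.0
```

Seated at z 80.3, as expected. I'll push it against spacer 1.

```bash
for i in 1 2; do python3 -m handwheel '[0,0.7,0,0,40,0,0.7,0,0,40,0,0,0,0,40]' | egrep 'ee_pos|contact'; done
```

```text
ee_pos: [520.8, 34.7, 80.3]
contact_force: [0.3, -1.4, 9.3]
ee_pos: [520.8, 35.2, 80.3]
contact_force: [0.2, -3.9, 8.4]
```

```bash
python3 -m handwheel '[0,0.5,0,0,40,0,0,0,0,40,0,-0.6,0,0,55,0,0,0,0,60,0,0,15,0,60,0,0,20,0,60,0,-20,0,0,60,0,-28,0,0,60,0,0,0,0,60,0,0,-30,0,60,0,0,-30,0,60,0,0,-9,0,60,-1,0,0,0,40,0,0,0,0,20,0,0,0,0,15,0,0,0,0,15,0,0,0,0,15]' 40
python3 -m handwheel '[0,2,0,0,15,0,3,0,0,15,0,2,0,0,15,0,1,0,0,15,0,0,0,0,15]'
```

```text
time: 36.8
ee_pos: [519.6, -11.3, 46.2]
ee_rot: [[-0.0, 1.0, 0.002], [1.0, 0.0, 0.0], [0.0, 0.002, -1.0]]
contact_force: [0.3, -0.7, 3.9]
width: 24.0
grasp_force: 40.0
time: 37.3
ee_pos: [519.5, -3.4, 46.2]
ee_rot: [[-0.001, 1.0, 0.001], [1.0, 0.001, 0.0], [0.0, 0.001, -1.0]]
contact_force: [-0.7, -0.3, 7.0]
width: 23.7
grasp_force: 40.0
```

```bash
for i in 1 2 3 4; do python3 -m handwheel '[0,0.8,0,0,15,0,0.7,0,0,15,0,0,0,0,15]' | egrep 'ee_pos|contact'; done
```

```text
ee_pos: [519.4, -2.2, 46.2]
contact_force: [-1.1, -1.8, 7.0]
ee_pos: [519.4, -1.7, 46.2]
contact_force: [-0.5, -3.5, 7.3]
ee_pos: [519.4, -1.6, 46.2]
contact_force: [-1.1, -6.7, 6.6]
ee_pos: [519.5, -1.6, 46.2]
contact_force: [-1.1, -10.2, 7.0]
```

The stop closed on the row with about 9.6 mm of travel, well inside its slot. I'll firm up slightly and check that it's steady.

```bash
python3 -m handwheel '[0,0.7,0,0,15,0,0.3,0,0,15,0,0,0,0,15,0,0,0,0,15,0,0,0,0,15,0,0,0,0,15,0,0,0,0,15]'
python3 - <<'E'
from h import *
t=shot("top"); save(t,"t7.png"); hsv=cv2.cvtColor(t["pixels"],cv2.COLOR_RGB2HSV)
m=cv2.inRange(hsv,(5,150,100),(20,255,255)); n,l,st,c=cv2.connectedComponentsWithStats(m)
for i in range(1,n):
    if st[i,4]>60: print(st[i],c[i].round(1),np.round(ray(t,*c[i],90)),cv2.minAreaRect(cv2.findNonZero((l==i).astype(np.uint8))))
r=viewer.outline_of("contactor",t)
for x in r[:2]: print(x["score"],x["position"],cv2.minAreaRect(cv2.findNonZero(x["pixels"].astype(np.uint8))),np.round(fit([(t,x["pixels"].astype(float))],MOD["contactor"],47.5,518,76,[0]),2))
s=manip.read_state(); print(s["contact_force"],s["ee_pos"])
E
```

```text
time: 39.2
ee_pos: [519.5, -1.6, 46.2]
ee_rot: [[0.003, 1.0, 0.002], [1.0, -0.003, -0.005], [-0.005, 0.002, -1.0]]
contact_force: [-2.0, -11.0, 6.5]
width: 23.8
grasp_force: 40.0
[239  65  46  49 317] [260.2  96.2] [771. 193.  90.] ((261.2452697753906, 85.14151763916016), (54.877655029296875, 27.87590980529785), 60.945396423339844)
[203 120  24  21 341] [214.4 129.4] [681. 302.  90.] ((214.73155212402344, 129.68792724609375), (25.0830135345459, 17.088890075683594), 10.007980346679688)
[317 188  12  26 262] [322.5 199.9] [515.  43.  90.] ((322.5, 200.5), (25.0, 11.0), 90.0)
0.8 [304.9, 202.2] ((306.0, 203.0), (36.0, 20.0), 90.0) [ 5.181e+02  7.560e+01 -5.000e-02  1.500e-01]
[ -1.44743078 -12.83822616   6.57183647] [519.45017528  -1.56371976  46.21067415]
```

```bash
python3 -c "
from station import manip
print(manip.close_job())"
```

```text
the job is handed in; nothing more can be done
None
```

The job is handed in at about 39 s: contactor against the end stop, two orange spacers beside it, and the sliding stop held against the row at about 12 N. I can't rule out that one spacer alone would have just closed it: that needs about 21.6 of the 22 mm slot, by the final closing travel.

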